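# Pack two kits for the box-making class

## Task

Pack the two card trays for the box-making class. The tray with three compartments gets the glue pot in its middle compartment and the masking-tape roll and the wooden spool in the two end ones (either way round); the tray with two compartments gets the sanding block in the long compartment and the round tin in the short one. Stand everything right way up and flat on its compartment's floor, one thing to a compartment, let go, and leave the other things on the table where they are.

Things in the scene. Friction and masses are not known exactly. Their poses are not given: they have to be found in the camera images.
- glue_pot: Glue pot: plain white plastic jar with a white screw lid, round, 50 mm diameter, 75 mm tall, standing upright, 0.14 kg. The lid is also 50 mm wide and takes the top 22 mm. Origin at the centre of its underside, z up.
- tape_roll: Roll of masking tape: buff, card-coloured ring lying flat, 62 mm outside diameter, 28 mm hole, 38 mm high, 0.07 kg. Origin on its axis in the plane of its underside, z up along the axis.
- spool: Empty thread spool of pale wood, standing upright: 50 mm tall, flanges 40 mm in diameter at the foot (lowest 7 mm) and at the top (top 17 mm), narrower waist between. 0.04 kg. Origin at the centre of its underside, z up.
- sanding_block: Sanding block: pale wood on a cork sole, 100 mm long (its x axis) by 55 mm wide (y axis) by 35 mm high (z), 0.11 kg. Origin at the centre of its underside.
- tin: Round flat steel tin, dark panel on its lid, lid on, 62 mm across the lid (top 14 mm; the body below is 58 mm), 35 mm high, 0.08 kg. Origin at the centre of its underside, z up.
- tray_three: Kit tray with three equal compartments in a row: white card walls, brown card floor, open on top, fixed, outside 100 (x) by 272 (y) by 18 mm high; floor, walls and dividers 4 mm thick. Each compartment is 92 (x) by 84 (y) mm; their centres lie at y = -88, 0 and +88 mm. Origin at the centre of its underside (table height): inner floor at z = 4 mm.
- tray_two: Kit tray with two unequal compartments: white card walls, brown card floor, open on top, fixed, outside 100 (x) by 218 (y) by 18 mm high; floor, walls and divider 4 mm thick. The long compartment is 92 (x) by 122 (y) mm, centred at y = -44 mm; the short one 92 (x) by 84 (y) mm, centred at y = +63 mm. Origin at the centre of its underside (table height): inner floor at z = 4 mm.
- bowl: Bystander, not part of a kit: amber glass bowl, 110 mm wide, 45 mm high, loose. Origin at the centre of its underside.
- duct_roll: Bystander, not part of a kit: large grey roll of duct tape lying flat, 104 mm outside, 76 mm hole, 50 mm high, loose. Origin on its axis at its underside.
Mind the look-alikes: they are no part of the job. What is shaped like the sanding_block but blue or yellow is not meant. What is meant by the tape_roll is not green, and is the smaller of those in its own colour.

How it is judged (in metres and radians):
At the end, for the whole second after the job is handed in: Three-part tray: glue pot in the middle, tape roll and spool in the ends, one each. Two-part tray: block in the long part, tin in the short. Each inside its compartment, flat (underside under 8 mm above the table, tilt under 0.1 rad), right way up, released, at rest (x of glue_pot in the frame of tray_three between -0.03 and 0.03 m and y of glue_pot in the frame of tray_three between -0.026 and 0.026 m and z of glue_pot in the frame of tray_three between 0.001 and 0.008 m and angle between each of glue_pot, sanding_block, tin's own z axis and vertical below 0.1 rad and (((x of tape_roll in the frame of tray_three between -0.03 and 0.03 m and y of tape_roll in the frame of tray_three between 0.062 and 0.114 m and z of tape_roll in the frame of tray_three between 0.001 and 0.008 m and angle between tape_roll's own z axis and vertical below 0.1 rad) and (x of spool in the frame of tray_three between -0.03 and 0.03 m and y of spool in the frame of tray_three between -0.114 and -0.062 m and z of spool in the frame of tray_three between 0.001 and 0.008 m and angle between spool's own z axis and vertical below 0.1 rad)) or ((x of tape_roll in the frame of tray_three between -0.03 and 0.03 m and y of tape_roll in the frame of tray_three between -0.114 and -0.062 m and z of tape_roll in the frame of tray_three between 0.001 and 0.008 m and angle between tape_roll's own z axis and vertical below 0.1 rad) and (x of spool in the frame of tray_three between -0.03 and 0.03 m and y of spool in the frame of tray_three between 0.062 and 0.114 m and z of spool in the frame of tray_three between 0.001 and 0.008 m and angle between spool's own z axis and vertical below 0.1 rad))) and x of sanding_block in the frame of tray_two between -0.024 and 0.024 m and y of sanding_block in the frame of tray_two between -0.064 and -0.024 m and z of sanding_block in the frame of tray_two between 0.001 and 0.008 m and x of tin in the frame of tray_two between -0.02 and 0.02 m and y of tin in the frame of tray_two between 0.047 and 0.079 m and z of tin in the frame of tray_two between 0.001 and 0.008 m and linear speed of each of glue_pot, tape_roll, spool, sanding_block, tin below 0.02 m/s); the robot touches nothing.
It fails at once if the bowl or the duct-tape roll is shifted by more than 30 mm (distance of any of bowl, duct_roll from where it was at the start of the episode above 0.03 m).
It also fails if it takes over 136 s, if anything falls off the work surface, if the arm or the gripper's body presses on something with over 40 N, if the wrist force passes 120 N, or if a joint passes its speed limit or range.

## Robot

A 6-joint arm with a two-finger parallel gripper is mounted at the origin on the work surface. World frame = base frame: x ahead of the robot, y to its left, z up, the work surface at z = 0. Lengths are in mm, angles in rad, forces in N, time in s.
With the tool pointing down it reaches from about 375 to 975 mm from the base axis. Payload 3.8 kg.
Tool frame: the origin (TCP) lies on the centre line of the jaws, within the pads' length; the fingertips stand 11 mm ahead of it and the grasp point (between the pads) lies 8 mm behind it (env.tips_ahead is the distance from the TCP to the fingertips, in mm); z points along the fingers, y is the line along which they close (so a half turn about z gives the same grasp; the last joint's range is limited). The gripper opens to 85 mm and grips with 20 to 120 N. Pads are 22 mm wide; open, the fingers measure 114 mm over their backs; the gripper's body (76 mm by 85 mm) begins 54 mm behind the grasp point. The pads swing forward as they close: fully open they stand 13 mm farther back than shut.
Start: joints at [-1.332, 0.264, 1.604, -0, 1.274, -0.037], TCP at [183.808, -649.486, 242.28] pointing down, gripper open.
Joint ranges: [-2.63, 2.63], [-0.94, 2.18], [0.31, 2.57], [-1.31, 4.45], [0, 2.66], [-2.55, 2.55]. Speed limits (rad/s): [2.57, 2.57, 3.14, 3.14, 3.14, 3.14].

## Interface

Orientations are given as [roll, pitch, yaw] about the fixed x, y, z axes, in that order (R = Rz(yaw) Ry(pitch) Rx(roll)).
In Python, from workcell import env, set_gripper, optics gives the robot as it stands. Calls block until the motion is done:
- env.move_to(position, orientation): joint-space move of the TCP to a pose.
- env.line_to(position, velocity=150, orientation=None): straight line of the TCP; orientation=None keeps the orientation; velocity is the mean speed in mm/s.
- env.movej(angles): joint-space move.
- set_gripper(opening, grip_force=None): finger opening in mm; grip_force is the grip in N (None keeps the last); returns when the fingers have stopped.
- env.wait(seconds).
- env.solve_ik(position, orientation): joint angles nearest the present ones, or None.
- optics.capture(name): name is "scene" or "side" or "wrist"; returns (picture, depth): 480x640x3 uint8, red, green, blue; 480x640 float32, mm along the optical axis (not along the pixel's ray), 0 where there is no reading.
- optics.camera_params(name): a dict with "fov_y" (degrees; the focal length in pixels is half the picture's height over the tangent of half this angle, whatever the lens; pixels are square), "cx", "cy" (the principal point, pixels), "pose" (4x4, takes a point from camera to world coordinates); the wrist camera has in their place "T_tool_cam" (4x4, takes a point from camera to tool coordinates, whose origin is the TCP and whose axes are the flange's). Camera axes: x right, y down, z forward; pixel columns grow to the right and rows downward; lengths in mm; the calibration is good to about 2 mm. A picture is of the moment at which its call begins: read the wrist's pose just before it. camera_params takes no time and is no camera call.
A pose or a line that the arm cannot do raises env.Unreachable and nothing moves.
- env.close_job(): hands the job in; it is judged then, once.
Readings, each from a call of its own:
- env.current_time(): time.
- env.current_q(): joint angles.
- env.current_qvel(): joint speeds.
- env.current_joint_efforts(): joint torques, N m.
- env.current_tcp_pos(): TCP position.
- env.current_eef_rot(): TCP orientation.
- env.current_ft_force(): force on the tool from outside, world axes, zero at the start.
- env.current_torque(): the same for the moment, N m.
- env.current_width(): finger opening in mm.
- env.current_grasp_force(): force on a finger pad.
Only numpy, scipy, OpenCV 4.12 (cv2) and the standard library are available. Lean on these libraries where they do the work, as an engineer would, in place of code of your own. Each camera call takes 0.05 s, during which the arm holds its last target. There are 200 camera calls.

## Working session

There is one attempt and no reset: what is moved stays moved. The work goes in short steps, each a Python script; the robot and the scene stay as the last script left them, time stands still between calls to the robot, and variables do not carry over. Pictures are saved under pics/ and viewed, at most 14 in all, crops included, and the job is handed in when it is done.

```bash
mkdir -p pics; ls; python3 - <<'E'
from workcell import env,optics
import cv2,numpy as np
for n in("scene","side"):
    p,d=optics.capture(n); cv2.imwrite(f"pics/{n}0.png",p[:,:,::-1]); np.savez(f"/tmp/{n}.npz",p=p,d=d)
    c=optics.camera_params(n); print(n,{k:np.round(v,3).tolist() for k,v in c.items()},(d>0).mean())
print({k:np.round(v,3).tolist() for k,v in optics.camera_params("wrist").items()}, env.current_eef_rot(),env.tips_ahead)
E
```

```text
pics
scene {'fov_y': 56.946, 'cx': 324.902, 'cy': 239.773, 'pose': [[-0.737, 0.43, -0.522, 1021.693], [0.676, 0.45, -0.584, 628.365], [-0.016, -0.783, -0.622, 742.058], [0.0, 0.0, 0.0, 1.0]]} 0.9961067708333333
side {'fov_y': 57.77, 'cx': 312.633, 'cy': 242.258, 'pose': [[-0.974, -0.138, 0.181, 288.29], [-0.227, 0.527, -0.819, 846.772], [0.017, -0.839, -0.545, 611.983], [0.0, 0.0, 0.0, 1.0]]} 0.996201171875
{'fov_y': 60.285, 'cx': 313.272, 'cy': 239.494, 'T_tool_cam': [[-0.001, -0.96, -0.281, 71.021], [1.0, -0.002, 0.0, -0.005], [-0.0, -0.281, 0.96, -131.459], [0.0, 0.0, 0.0, 1.0]]} [-3.13958033e+00 -5.54484589e-05  2.75780797e-01] 11.0
```

View pics/scene0.png

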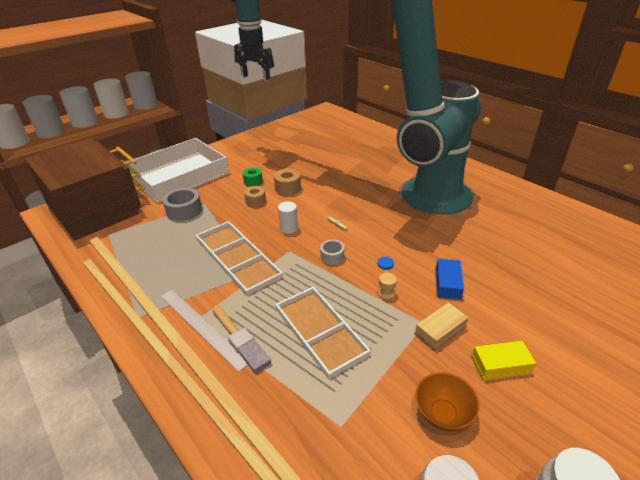

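View pics/side0.png

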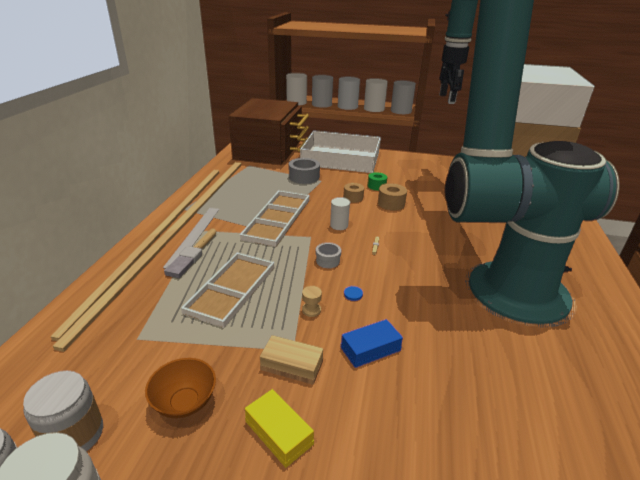

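The scene view shows:

| Object | Pixel (scene view) |
|---|---|
| tape roll (small buff) | (255,197) |
| glue pot | (288,218) |
| tin | (332,252) |
| spool | (388,285) |
| sanding block | (442,325) |
| tray_three | (240,256) |
| tray_two | (322,330) |
| bowl | (446,402) |
| duct roll | (182,204) |

The side view shows the same things: tape (354,192), pot (340,214), tin (328,256), spool (312,300) and block (292,359). Next I'll measure the top faces in both views.

```bash
cat > h.py <<'E'
import numpy as np,cv2
from workcell import env,optics,set_gripper
def rays(c):
    f=240/np.tan(np.radians(c["fov_y"]/2)); u,v=np.meshgrid(np.arange(640),np.arange(480))
    return np.dstack([(u-c["cx"])/f,(v-c["cy"])/f,np.ones((480,640))])
def cloud(c,d,T): return (rays(c)*d[...,None])@T[:3,:3].T+T[:3,3]
def onplane(c,T,z):
    r=rays(c)@T[:3,:3].T; return T[:3,3]+r*((z-T[2,3])/r[...,2])[...,None]
E
python3 - <<'E'
from h import *
S={"tape":(255,197,354,192,38,31),"pot":(288,208,340,203,75,25),"tin":(332,247,328,250,35,31),"spool":(388,280,312,294,50,20),"block":(440,320,292,352,35,57),"duct":(182,197,304,168,50,52),"bowl":(446,390,181,385,45,55),"big":(287,178,392,190,45,40)}
for n in("scene","side"):
    z=np.load(f"/tmp/{n}.npz"); c=optics.camera_params(n); T=np.array(c["pose"]); P=cloud(c,z["d"],T)
    tb=P[230:250,430:440] if n=="scene" else P[240:260,420:430]
    print(n,"table z",tb[...,2].mean().round(1),tb[...,2].std().round(1))
    for k,s in S.items():
        u,v=s[:2] if n=="scene" else s[2:4]; h,r=s[4:]
        Q=onplane(c,T,h)
        p0=Q[v,u]; near=(np.hypot(*(Q[...,:2]-p0[:2]).transpose(2,0,1))<r*1.6)
        m=near&(np.abs(P[...,2]-h)<5)
        if m.sum()<8: print(k,"few",m.sum(),P[v,u].round());continue
        pts=P[m][:,:2].astype(np.float32)
        ce,ra=cv2.minEnclosingCircle(pts); rect=cv2.minAreaRect(pts)
        print(k,m.sum(),"z",np.median(P[m][:,2]).round(1),"circ",np.round(ce,1),round(ra,1),"mid",np.round((pts.min(0)+pts.max(0))/2,1),"rect",np.round(rect[0],1),np.round(rect[1],1),round(rect[2],1))
    for k,(u,v,L) in {"three":((238,256,272) if n=="scene" else (277,217,272)),"two":((322,330,218) if n=="scene" else (231,288,218))}.items():
        Q=onplane(c,T,18); I=z["p"].astype(int)
        near=np.hypot(*(Q[...,:2]-Q[v,u,:2]).transpose(2,0,1))<L*.62
        m=near&(I.min(2)>150)&(I.max(2)-I.min(2)<40)&(np.abs(P[...,2]-15)<10)
        _,lab,st,_=cv2.connectedComponentsWithStats(m.astype(np.uint8),connectivity=8)
        i=1+st[1:,4].argmax(); mm=lab==i; mt=mm&(np.abs(P[...,2]-18)<4)
        rect=cv2.minAreaRect(Q[mm][:,:2].astype(np.float32)); r2=cv2.minAreaRect(P[mt][:,:2].astype(np.float32))
        print(k,mm.sum(),mt.sum(),"plane",np.round(rect[0],1),np.round(rect[1],1),round(rect[2],1),"depth",np.round(r2[0],1),np.round(r2[1],1),round(r2[2],1),cv2.boxPoints(r2).round().tolist())
E
```

```text
scene table z 4.4 52.3
tape 131 z 37.8 circ [ 428.6 -347. ] 30.6 mid [ 428.4 -345.7] rect [ 429.6 -347.5] [51.8 53.5] 18.6
pot 176 z 75.5 circ [ 441.1 -176.2] 26.1 mid [ 439.5 -176.3] rect [ 440.6 -175.6] [47.  48.7] 13.9
tin 326 z 35.9 circ [435.9  -4.4] 33.9 mid [435.8  -3.3] rect [435.5  -3.7] [62.5 61.9] 85.1
spool 195 z 50.5 circ [434.3 179. ] 21.0 mid [433.9 179. ] rect [434.1 179.2] [39.5 38.5] 11.6
block 1051 z 35.6 circ [438.2 351.9] 67.2 mid [434.3 359.3] rect [436.9 360.7] [117.3 103.2] 84.1
duct 345 z 50.1 circ [ 608.6 -458.4] 53.8 mid [ 608.2 -458.5] rect [ 609.1 -458.8] [104.3 102.7] 77.0
bowl 603 z 44.7 circ [584.5 445.3] 55.3 mid [584.3 445.9] rect [584.2 445.6] [109.  107.4] 31.8
big 126 z 46.5 circ [ 310.6 -343.6] 43.8 mid [ 308.9 -339.3] rect [ 306.8 -336.6] [83.9 70.3] 25.4
three 456 444 plane [ 613.5 -170.3] [275.7 100.4] 85.5 depth [ 613.5 -172.2] [279.6 101. ] 85.7 [[553.0, -308.0], [653.0, -315.0], [674.0, -37.0], [574.0, -29.0]]
two 610 601 plane [619.5 156.2] [220.4 100.8] 80.4 depth [619.4 156. ] [220.9 101.7] 80.2 [[550.0, 56.0], [651.0, 39.0], [688.0, 256
[... 438 characters left out ...]
35 z 34.1 circ [436.7 354.5] 68.8 mid [436.4 361.6] rect [439.1 363.1] [120.1  99.8] 85.3
duct 168 z 47.9 circ [ 611.2 -454.7] 54.0 mid [ 611.8 -453.7] rect [ 610.4 -453.8] [100.5  97. ] 18.7
bowl 645 z 43.8 circ [586.3 446.9] 55.3 mid [586.9 446.8] rect [586.6 447.6] [107.6 109.6] 23.9
big 296 z 47.9 circ [ 312.4 -339.6] 42.3 mid [ 312.3 -339.4] rect [ 313.8 -339.2] [79.4 82.4] 52.2
three 89 86 plane [ 573.3 -163.2] [269.8  14.9] 85.0 depth [ 572.6 -166.4] [271.9  14.6] 84.2 [[552.0, -301.0], [566.0, -302.0], [594.0, -32.0], [579.0, -30.0]]
two 398 391 plane [622.5 158.4] [217.1 100.1] 80.4 depth [623.  157.4] [220.6 101.8] 80.3 [[554.0, 57.0], [655.0, 40.0], [692.0, 257.0], [591.0, 275.0]]
```

```bash
cat >> h.py <<'E'
def blk(img,c,T,P,u,v):
    I=img.astype(int); Q=onplane(c,T,35)
    hsv=cv2.cvtColor(img,cv2.COLOR_RGB2HSV)
    m=(np.hypot(*(Q[...,:2]-Q[v,u,:2]).transpose(2,0,1))<75)&(np.abs(P[...,2]-35)<5)&(I[...,0]>I[...,2])&(hsv[...,1]<200)
    _,lab,st,_=cv2.connectedComponentsWithStats(m.astype(np.uint8)); i=1+st[1:,4].argmax()
    return cv2.minAreaRect(P[lab==i][:,:2].astype(np.float32))
E
python3 - <<'E'
from h import *
for n,uv,g in(("scene",(440,320),(252,174)),("side",(292,352),(377,178))):
    z=np.load(f"/tmp/{n}.npz"); c=optics.camera_params(n); T=np.array(c["pose"]); P=cloud(c,z["d"],T)
    print("block",blk(z["p"],c,T,P,*uv))
    h=cv2.cvtColor(z["p"],cv2.COLOR_RGB2HSV)
    for nm,lo,hi in(("green",45,80),("blue",100,125),("yellow",27,34)):
        m=(h[...,0]>lo)&(h[...,0]<hi)&(h[...,1]>150)&(np.abs(P[...,2]-35)<12)
        p=P[m]; print(nm,m.sum(),p.min(0).round(),p.max(0).round())
for p,y in(((437,-3,100),1.57),((429,-347,100),1.57),((613,-258,60),1.65),((640,218,100),1.4),((437,360,60),1.4)):
    print(p,env.solve_ik(list(p),[np.pi,0,y]))
E
```

```text
block ((433.88714599609375, 330.541748046875), (56.26001739501953, 103.79544067382812), 84.87295532226562)
green 198 [ 339. -483.   23.] [ 396. -418.   42.]
blue 763 [252. 209.  23.] [356. 307.  40.]
yellow 1142 [ 338. -481.   32.] [473. 511.  40.]
block ((436.5640563964844, 331.9691162109375), (57.670692443847656, 99.78846740722656), 85.26602935791016)
green 161 [ 340. -476.   23.] [ 395. -418.   39.]
blue 1346 [251. 209.  23.] [357. 309.  37.]
yellow 1999 [367. 416.  30.] [475. 512.  37.]
(437, -3, 100) [-6.38738181e-02 -5.14614073e-02  2.23423874e+00 -4.44089210e-16
  9.58815318e-01 -6.30774913e-02]
(429, -347, 100) [-0.7252616   0.16519303  2.00404773  0.          0.9723519  -0.72446527]
(613, -258, 60) [-0.43582437  0.40453935  1.7768361   0.          0.9602172  -0.51502804]
(640, 218, 100) [ 2.91461950e-01  3.79638434e-01  1.72773882e+00 -4.44089210e-16
  1.03421540e+00  4.62258277e-01]
(437, 360, 60) [ 6.45092282e-01  2.41325426e-01  1.99848621e+00 -4.44089210e-16
  9.01781015e-01  8.15888609e-01]
```

```bash
cat >> h.py <<'E'
D=np.pi/180
def tray(c,a,y): return np.array([c[0]+y*np.cos(a*D),c[1]+y*np.sin(a*D)])
T3=((614.5,-170.5),85.5); T2=((621,157),80.3)
PL=dict(pot=(tray(*T3,0),85.5),tape=(tray(*T3,-88),85.5),spool=(tray(*T3,88),85.5),block=(tray(*T2,-44),80.3),tin=(tray(*T2,63),80.3))
PK=dict(pot=((442,-175.5),90,42,50),tape=((429,-347),90,16,62),spool=((435.5,180),90,31,40),block=((435.2,331.3),175,16,55),tin=((437,-3),90,17,62))
def pick(n):
    (x,y),yw,tip,w=PK[n]; o=[np.pi,0,yw*D]; z=tip+11
    set_gripper(85); env.move_to([x,y,z+75],o); env.line_to([x,y,z],200)
    set_gripper(0,40); a=env.current_width(); env.line_to([x,y,z+105],250)
    print(n,"width",a,env.current_width(),"f",env.current_grasp_force(),"t",env.current_time())
    return abs(env.current_width()-w)<5
def place(n):
    (x,y),yw=PL[n]; _,_,tip,w=PK[n]; z=tip+11+5
    env.move_to([x,y,z+100],[np.pi,0,yw*D]); env.line_to([x,y,z+15],250); env.line_to([x,y,z],50)
    print("ft",np.round(env.current_ft_force(),1)); set_gripper(min(85,w+14)); env.line_to([x,y,z+100],250)
    print(n,"placed t",env.current_time())
def snap(f):
    p,d=optics.capture("scene"); cv2.imwrite(f,p[:,:,::-1]); return p,d
E
python3 - <<'E'
from h import *
print(PL)
if pick("pot"):
    place("pot"); snap("pics/s1.png")
E
```

```text
{'pot': (array([ 614.5, -170.5]), 85.5), 'tape': (array([ 607.59559958, -258.22872537]), 85.5), 'spool': (array([621.40440042, -82.77127463]), 85.5), 'block': (array([613.5864673 , 113.62904736]), 80.3), 'tin': (array([631.61483091, 219.09931855]), 80.3)}
pot width 48.49782094826754 49.30083897645829 f 41.72386318445206 t 3.825
ft [0.2 0.5 0.6]
pot placed t 6.3417
```

View pics/s1.png

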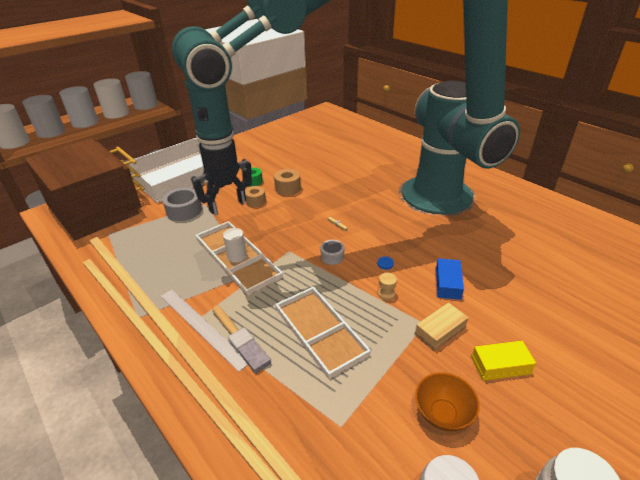

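The pot stands upright in the middle compartment, at about (234,245). The gripper is clear of it and nothing else has moved. Next are the tape roll and tin.

```bash
python3 - <<'E'
from h import *
for n in("tape","tin"):
    if not pick(n): print("FAIL",n); break
    place(n)
snap("pics/s2.png")
E
```

```text
tape width 59.931601646860756 60.057275642421715 f 42.96432013157755 t 9.2167
ft [ 1.4 -1.1  4.7]
tape placed t 11.8333
tin width 60.30861577883367 60.06363273847391 f 43.35840046405792 t 14.7083
ft [1.9 0.2 2.7]
tin placed t 17.6417
```

View pics/s2.png

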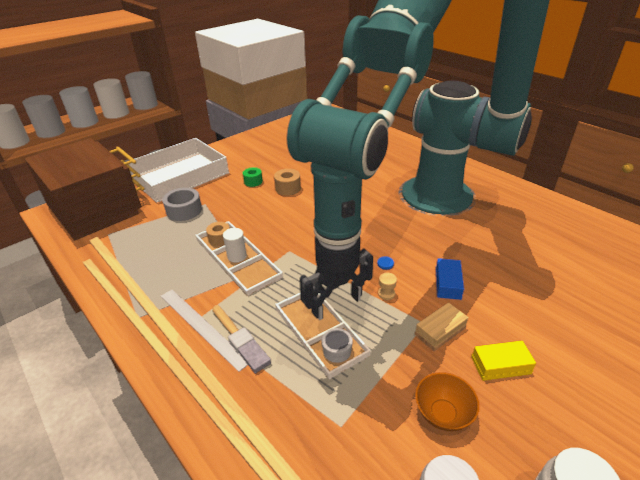

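The tape roll is in the far end compartment at (217,235), and the tin is in the short compartment at (337,346). Next are the spool and block.

```bash
python3 - <<'E'
from h import *
for n in("spool","block"):
    if not pick(n): print("FAIL",n); break
    place(n)
env.move_to([450,-400,300],[np.pi,0,np.pi/2])
p,d=snap("pics/s3.png"); p2,d2=optics.capture("side"); cv2.imwrite("pics/s3b.png",p2[:,:,::-1])
H=dict(pot=(75,25),tape=(38,31),spool=(50,20),block=(35,57),tin=(35,31))
for nm,pp,dd in(("scene",p,d),("side",p2,d2)):
    c=optics.camera_params(nm); P=cloud(c,dd,np.array(c["pose"]))
    for k,(h,r) in H.items():
        q=PL[k][0]; m=(np.hypot(P[...,0]-q[0],P[...,1]-q[1])<r*1.5)&(abs(P[...,2]-h-4)<6)
        if m.sum()<8: print(nm,k,"few");continue
        A=np.c_[P[m][:,:2]-q,np.ones(m.sum())]; s=np.linalg.lstsq(A,P[m][:,2],rcond=None)[0]
        ce,ra=cv2.minEnclosingCircle(P[m][:,:2].astype(np.float32)); print(nm,k,"off",np.round(ce-q,1),round(ra,1),"ztop-h",np.median(P[m][:,2]-h).round(1),"slope",s[:2].round(3))
E
```

```text
spool width 38.408352590842505 38.43894819802312 f 40.20015591289848 t 20.3583
ft [0.8 0.1 0.7]
spool placed t 23.375
block width 53.44121172898522 54.09911405682033 f 42.94549763202667 t 26.9417
ft [1.7 0.8 2.4]
block placed t 29.8333
scene pot off [0.6 0.2] 26.3 ztop-h 4.6 slope [-0.034 -0.039]
scene tape off [-1.7 -6.3] 34.0 ztop-h 4.4 slope [-0.02  -0.008]
scene spool off [-0.3 -1.9] 21.2 ztop-h 4.2 slope [-0.038 -0.044]
scene block off [ 0.5 16.7] 69.6 ztop-h 4.6 slope [-0.012 -0.002]
scene tin off [-0.7  0. ] 32.2 ztop-h 4.8 slope [-0.021 -0.025]
side pot off [1.  2.5] 26.0 ztop-h 2.3 slope [ 0.007 -0.026]
side tape off [ 3.4 -2.9] 32.5 ztop-h 2.2 slope [-0.018 -0.019]
side spool off [1.7 0.2] 22.3 ztop-h 2.4 slope [ 0.025 -0.038]
side block off [ 5.  17.4] 67.7 ztop-h 2.8 slope [ 0.014 -0.007]
side tin off [1.9 1.8] 31.7 ztop-h 3.3 slope [ 0.017 -0.017]
```

View pics/s3.png

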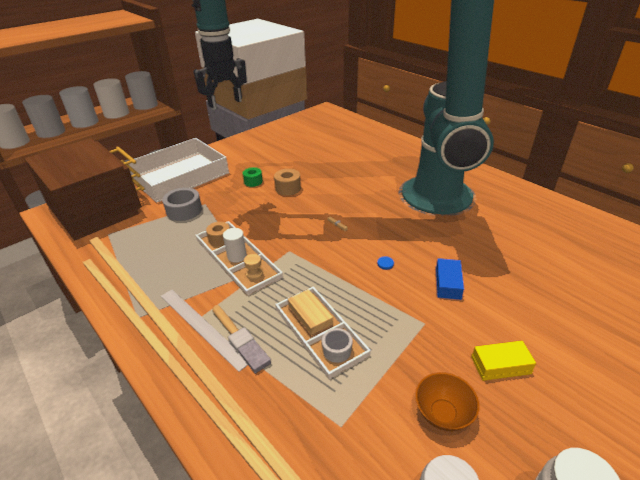

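View pics/s3b.png

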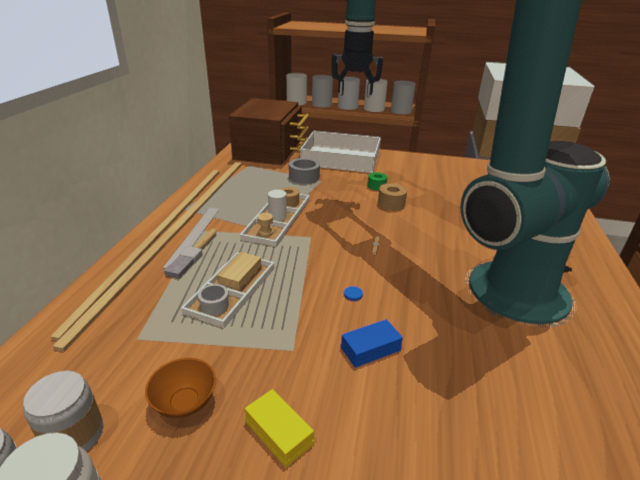

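Both views show all five things upright in their compartments. Their tops sit 2–5 mm above their own heights, as the 4 mm floor should give. The block's apparent offset comes from tin pixels caught in its mask. The bystanders haven't moved, so I'm handing in.

```bash
python3 -c "
from workcell import env
env.wait(0.5); print(env.close_job(), env.current_time())"
```

```text
the job is handed in; nothing more can be done
the job is handed in; nothing more can be done
```

Both trays are packed as asked and the job is handed in at about 31 s on the robot's clock; the last pictures show all five things upright, flat and released, with the bystanders where they were, but no verdict was returned.

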